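Scan the drive unit with the bench-mounted hand scanner

TASK

Raise the flat-lying screen of the terminal to about 45 degrees and leave it standing there, and stand the drive unit upright on the round rubber pad of the scan station, centred, with the small white code plate on its side facing the scanner's window. Then squeeze the scanner's trigger fully in against the grip, hold it for about a second and let it spring back. Leave the ring gauge, the can and the side cutters where they are.

Things in the scene. Friction and masses are not known exactly. Their poses are not given: they have to be found in the camera images.
- scan_station: Fixed: grey hand scanner clamped on its side on a 6 mm base plate. Origin: on the bench under the crossing of barrel and grip. Barrel (40 wide, clamps to 80 mm high) along y, from y -50 to the window at +75 mm. Grip from the barrel along -x, to the robot, 26 mm thick (y -22 to +4 mm), z 39 to 73 mm; from x -27 to -100 mm nothing beside or under it but trigger and plate. Yaw varies by 15 degrees.
- scan_spot (a point): Centre of the top face of the round rubber pad (72 mm across), 10 mm above the bench, at x = 0, y = +160 mm of the station, in front of the window. Axes as the station's.
- window (a point): Centre of the scanner's window, at x = 0, y = +75 mm, z = 56 mm of the station; it looks along the station's +y at the pad.
- grip_point (a point): Point in the middle of the grip's thickness, 52 mm from the barrel axis, at x = -52, y = -9, z = 56 mm of the station, level with the place where the trigger is best squeezed. The grip's back face lies 13 mm from it towards -y, its front face 13 mm towards +y. Axes as the station's.
- trigger_face (a point): Middle of the trigger's front face, the side away from the grip; at rest at x = -52, y = +28, z = 56 mm of the station, i.e. 50 mm from the grip's back face. It moves with the trigger; fully in it is about 11 mm nearer to the grip.
- trigger (a joint): Black trigger blade (50 x 7 x 18 mm) on an upright hinge by the barrel, at x -16, y +24.5 mm of the station: 0 at rest, 0.32 rad fully in (stop). Its free end swings to the grip (-y). Sprung: 3 N at trigger_face to start, 9 N fully in. Closing fingers centred 5 mm to the +y side of grip_point bring it to its stop about as the rear finger meets the grip; 2 to 3 mm less is safer.
- terminal: Fixed grey terminal, a box 165 x 170 x 26 mm (x from -95 to +70 mm) with a row of black keys on its near end. Origin: on the bench; x points away from the robot. Yaw varies by about 11 degrees.
- screen (a joint): Angle of the terminal's screen (black panel 128 x 160 x 10 mm) above level: 0 flat, face up; 0.785 at 45 degrees; 1.4 stop. Starts at 0 to 0.2. Its hinge lies along the terminal's y at the edge near the robot, so the far edge rises and the screen comes to face the robot. Stiff (0.3 N m): it stays where it is left.
- screen_hinge (a point): Point on the hinge axis of the screen, at x = -55, y = 0, z = 34 mm of the terminal.
- screen_tab (a point): Middle of the grey lifting tab at the middle of the screen's far edge, 148 mm from the hinge in the screen's plane. Tab 14 mm wide (along y), 9 mm thick, sticks out 32 mm past the panel over free bench, so it can be pinched by its sides from above. Axes turn with the screen (x from hinge to tab).
- drive_unit: Loose drive unit: round can 52 mm across, 64 mm high, 0.2 kg; lower half black, upper half a wider light grey cap; a small white code plate with dark windows sticks out at mid-height on its own -x side. Stands upright at the robot's right. Origin: underside, z up; the can's axis lies 2 mm to +x of it. Gripped across its y it is 52 mm wide and the plate stays clear.
- unit_plate (a point): Outer face of the white code plate, 28 mm from the unit's origin along its own -x, 32 mm above its underside.
- ring_gauge: Steel ring lying flat, 70 mm across, 16 mm high; leave alone. Origin: centre of the underside.
- spare_can: Plain light grey can, 48 mm across and 34 mm high; leave alone. Origin: centre of the underside.
- side_cutters: Side cutters lying flat, 135 mm long, 10 mm high; leave alone. Origin: centre of the underside.
Things that resemble listed ones, but are neither listed nor needed, are in the scene too. What is meant by the drive_unit is not purple, and is the larger of those in its own colour.

How it is judged:
On the way, in this order (a step that is already met when the one before it is completed fails the run):
1. the screen stands at 45 degrees (within 8) and the drive unit stands on the pad, code plate to the window, with the trigger still out (value of joint screen between 0.645 and 0.925 rad and distance between drive_unit and scan_spot below 0.014 m and angle between drive_unit's own z axis and vertical below 0.12 rad and x of window in the frame of drive_unit below -0.05 m and y of window in the frame of drive_unit between -0.036 and 0.036 m and value of joint trigger below 0.05 rad), for 0.3 s.
2. with unit and screen so, the trigger is squeezed fully in and held (value of joint trigger above 0.25 rad and distance between drive_unit and scan_spot below 0.014 m and x of window in the frame of drive_unit below -0.05 m and y of window in the frame of drive_unit between -0.036 and 0.036 m and value of joint screen between 0.645 and 0.925 rad), for 0.4 s.
At the end, for the whole second after the job is handed in: Trigger sprung back (under 0.05 rad); screen at 0.645 to 0.925 rad (45 degrees within 8); drive unit at rest and upright (7 degrees) on the pad, within 14 mm of its centre, the window within 36 mm to either side of the line out through its plate (about 25 degrees) (all of step 1 and linear speed of drive_unit below 0.02 m/s); the robot touches nothing.
It fails at once if the ring gauge, the can or the side cutters are shifted by more than 30 mm (distance of any of ring_gauge, spare_can, side_cutters from where it was at the start of the episode above 0.03 m).
It fails at once if the drive unit is knocked over (angle between drive_unit's own z axis and vertical above 0.8 rad).
It also fails if it takes over 58 s, if anything falls off the work surface, if the arm or the gripper's body presses on something with over 40 N, if the wrist force passes 120 N, or if a joint passes its speed limit or range.

ROBOT

A 7-joint arm with a two-finger parallel gripper is mounted at the origin on a cart in front of the work surface, level with it; the furniture and walls round the work are solid. World frame = base frame: x ahead of the robot, y to its left, z up, the work surface at z = 0. Lengths are in m, angles in rad, forces in N, time in s.
With the tool pointing down it reaches from about 0.35 to 0.9 m from the base axis. Payload 19.9 kg.
Tool frame: the origin (TCP) lies midway between the tips of the shut fingers; the grasp point (between the pads) lies 19 mm behind it; z points along the fingers, y is the line along which they close (so a half turn about z gives the same grasp; the last joint's range is limited). The gripper opens to 85 mm and grips with 20 to 120 N. Pads are 22 mm wide; open, the fingers measure 114 mm over their backs; the gripper's body (76 mm by 85 mm) begins 54 mm behind the grasp point. The pads swing forward as they close: fully open they stand 13 mm farther back than shut.
Start: joints at [1.081, 0.417, -0.01, 1.614, 0.005, 1.111, -0.053], TCP at [0.271, -0.563, 0.231] pointing down, gripper open.
Joint ranges: [-2.81, 2.81], [-0.39, 2.02], [-1.27, 1.25], [0.06, 2.57], [-1.19, 4.33], [0.19, 2], [-2.82, 2.82]. Speed limits (rad/s): [1.89, 1.89, 2.39, 2.39, 3.01, 3.01, 3.01].

INTERFACE

Orientations are given as a rotation vector (axis times angle).
In Python, from plant import get_state, camera, close_job gives the robot as it stands.
- The arm moves only by the shell command python3 -m handwheel 'ROWS' [FORCE]. ROWS is JSON, a list that holds one entry, the list of rows, each a list of 7 numbers: the shift along the tool's x, y, z in units of 25 mm (1.0 is 25 mm), then the turn, a rotation vector about the tool's x, y, z in degrees, then the finger opening in mm, from 0 to 85.4. In form: [[[dx, dy, dz, ax, ay, az, jaw], ...]]. A call has 1 to 5 rows; each row is the pose to reach, as a shift and turn from the pose commanded when the call began, along the tool's axes at that moment; what a row does not reach only later rows make up. A row lasts 1/8 s, in which the tool goes at most 62.5 mm and 10.7 degrees, less where a joint would pass 70% of its speed; a pose out of reach is approached as far as the arm can. A call with a gripper value outside its range is refused whole. The fingers move at their own pace and stop on an object; FORCE is the grip in N (left out, the last holds). Time passes only in rows, so rows that repeat a pose let the fingers close. It gives the time, the measured TCP pose, the force, the opening and the grip force at its end, in the units of the state.
- get_state(): the state, without advancing time (a new reading comes with each control period).
- camera(name): name is "side" or "top" or "wrist"; returns a dict with "image" (480x640x3 uint8, blue, green, red), "depth" (480x640 float32, m along the optical axis (not along the pixel's ray), 0 where there is no reading), "fx", "fy", "cx", "cy" (pixels), "R" (3x3) and "t" (3): a world point X has camera coordinates R X + t. Camera axes: x right, y down, z forward; pixel columns grow to the right and rows downward; lengths in m; the calibration is good to about 2 mm. A picture is of the moment at which its call begins.
- close_job(): hands the job in; it is judged then, once.
The state is a dict: "time": time; "q": joint angles; "joint_vel": joint speeds; "joint_torque": joint torques, N m; "ee_pos": TCP position; "orientation": TCP orientation; "wrist_force": force on the tool from outside, world axes, zero at the start; "moment": the same for the moment, N m; "width": opening from 0.0 (shut) to 1.0 (fully open); "grip_force": force on a finger pad.
Only numpy, scipy, OpenCV 4.12 (cv2) and the standard library are available. Lean on these libraries where they do the work, as an engineer would, in place of code of your own. Each camera call takes 0.05 s, during which the arm holds its last target. There are 200 camera calls.

## Working session

There is one attempt and no reset: what is moved stays moved. The work goes in short steps, Python scripts to look and compute and a shell command to move; the robot and the scene stay as the last step left them, time stands still between calls to the robot, and variables do not carry over. Pictures are saved under pics/ and viewed, at most 10 in all, crops included, and the job is handed in when it is done.

```bash
ls; mkdir -p pics
cat > h.py <<'E'
import numpy as np,cv2
from plant import get_state,camera
from scipy.spatial.transform import Rotation as Ro
def snap(n,f):
    c=camera(n); cv2.imwrite(f'pics/{f}.png',c['image']); np.savez(f'pics/{f}.npz',**c); return c
def ld(f): return dict(np.load(f'pics/{f}.npz'))
def px(c,u,v,d=None):
    if d is None:
        w=c['depth'][int(v)-1:int(v)+2,int(u)-1:int(u)+2]; w=w[w>0]; d=np.median(w) if len(w) else np.nan
    p=np.array([(u-c['cx'])/c['fx']*d,(v-c['cy'])/c['fy']*d,d])
    return c['R'].T@(p-c['t'])
def cloud(c):
    v,u=np.mgrid[0:480,0:640]; d=c['depth']
    P=np.stack([(u-c['cx'])/c['fx']*d,(v-c['cy'])/c['fy']*d,d],-1)
    X=(P-c['t'])@c['R']; X[d<=0]=np.nan; return X
def proj(c,X):
    p=c['R']@np.array(X)+c['t']; return np.array([c['fx']*p[0]/p[2]+c['cx'],c['fy']*p[1]/p[2]+c['cy']])
E
python3 - <<'E'
from h import *
for n in('top','side'): c=snap(n,n+'0'); print(n,c['fx'],c['R'].T@-c['t'],c['R'].tolist())
s=get_state();print(s)
E
```

```text
pics
top 442.7433547005852 [ 0.40743184 -0.05495903  1.11801855] [[0.02415775735581759, -0.9996928942256537, -0.005524490408466432], [-0.9835602728308966, -0.022777960557510836, -0.17913780790679756], [0.1789569570269613, 0.009761236990068395, -0.9838084802359013]]
side 595.3410218727201 [ 0.5673424  -1.30926028  0.77464485] [[0.9993743047289046, -0.03333567003091376, -0.011820835470012737], [-0.026507643329371926, -0.4846459959138, -0.8743086431517445], [0.023416743854384976, 0.8740749348587402, -0.4852264052573263]]
{'time': 0.1, 'q': array([ 1.08051596,  0.41787692, -0.01027404,  1.6141038 ,  0.00467347,
        1.11068469, -0.05296403]), 'joint_vel': array([ 0.00029148, -0.00127543,  0.00317351,  0.00073912, -0.00047847,
       -0.00224706, -0.0002631 ]), 'joint_torque': array([ 2.19312518e-03, -8.65815353e+01,  6.81287907e-01, -4.35635054e+01,
        1.92866055e-02,  4.88182603e-03, -3.92718255e-05]), 'ee_pos': array([ 0.27101925, -0.56284651,  0.23075055]), 'orientation': array([-3.06185161e+00, -6.98826814e-01,  4.74993860e-04]), 'wrist_force': array([-0.00839534,  0.34848107,  0.56809593]), 'moment': array([ 0.01883686, -0.02478676,  0.018572  ]), 'grip_force': 0.0, 'width': 0.9994850368390432}
```

View pics/top0.png

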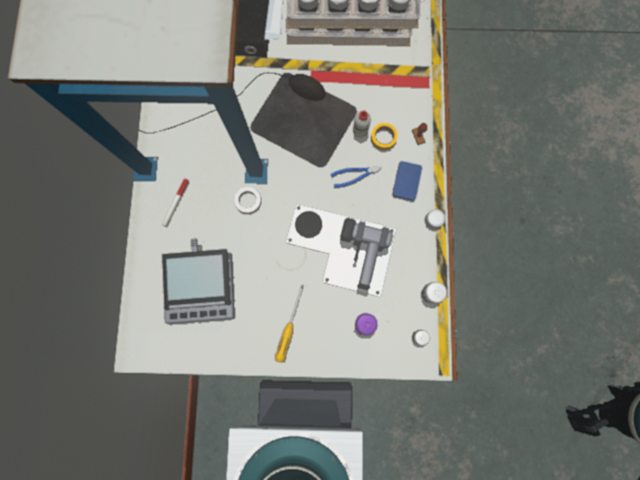

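View pics/side0.png

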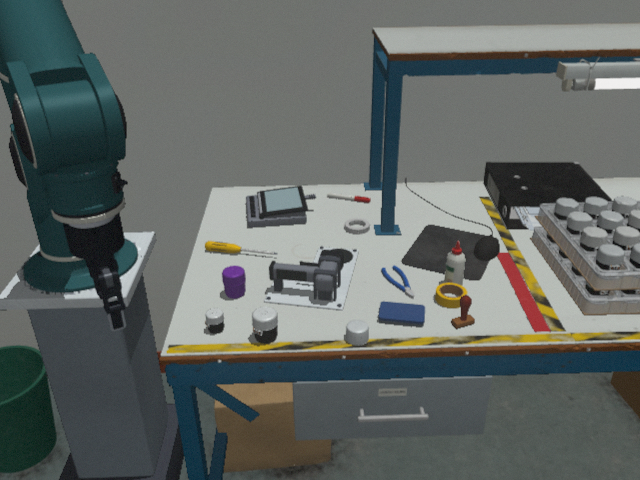

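Drive-unit candidates:
- Large grey/black can: top (434,293), side (264,323).
- Small grey/black can: top (420,338), side (214,320).
- Purple can: top (366,324).
- Plain can, which is the spare_can: top (435,218), side (357,332).

My choice is the large grey/black one. I'll check it in a crop and measure.

Run:
```python
from h import *
t=ld('top0');s=ld('side0')
a=cv2.resize(s['image'][290:350,190:310],None,fx=6.6,fy=4.9*1,interpolation=2)[:295]
a=cv2.resize(s['image'][295:350,195:305],(590,295),interpolation=2)
b=cv2.resize(t['image'][195:305,285:405],(327,300),interpolation=2)
b=cv2.resize(t['image'][198:302,280:400],(346,300),interpolation=2)
d=cv2.resize(t['image'][230:334,140:260],(346,300),interpolation=2)
r=np.hstack([b,d]);a=cv2.copyMakeBorder(a,0,0,0,r.shape[1]-590,0)
cv2.imwrite('pics/crop1.png',np.vstack([a,r]))
X=cloud(t)
for n,u,v in[('unit',434,293),('small',420,338),('can',435,218),('pad',308,224),('purple',366,324),('ring',248,200)]: print(n,px(t,u,v).round(4))
Y=cloud(s)
for n,C in(('top',X),('side',Y)):
    m=(abs(C[...,0]-px(t,434,293)[0])<.045)&(abs(C[...,1]-px(t,434,293)[1])<.045)
    k=m&(C[...,2]>.05); p=C[k]; print(n,k.sum(),p.min(0).round(4),p.max(0).round(4),np.median(p[:,2]))
    k=m&(C[...,2]>.056); p=C[k];print((p.min(0)+p.max(0))/2, cv2.minEnclosingCircle(p[:,:2].astype(np.float32)))
```

```text
unit [ 0.476  -0.3196  0.0629]
small [ 0.3704 -0.2889  0.0439]
can [ 0.6655 -0.334   0.0322]
pad [ 0.6479 -0.0147  0.0084]
purple [ 0.4    -0.1592  0.0629]
ring [0.7095 0.1437 0.0024]
top 378 [ 0.4528 -0.3515  0.0503] [ 0.5025 -0.3002  0.0693] 0.062463184977447364
[ 0.47763543 -0.32635034  0.06268103] ((0.47779545187950134, -0.3259899914264679), 0.02567119523882866)
side 395 [ 0.4534 -0.3553  0.05  ] [ 0.5041 -0.3028  0.0658] 0.061457138884216236
[ 0.47874505 -0.32864116  0.0609132 ] ((0.47860175371170044, -0.3289116322994232), 0.026517784222960472)
```

View pics/crop1.png

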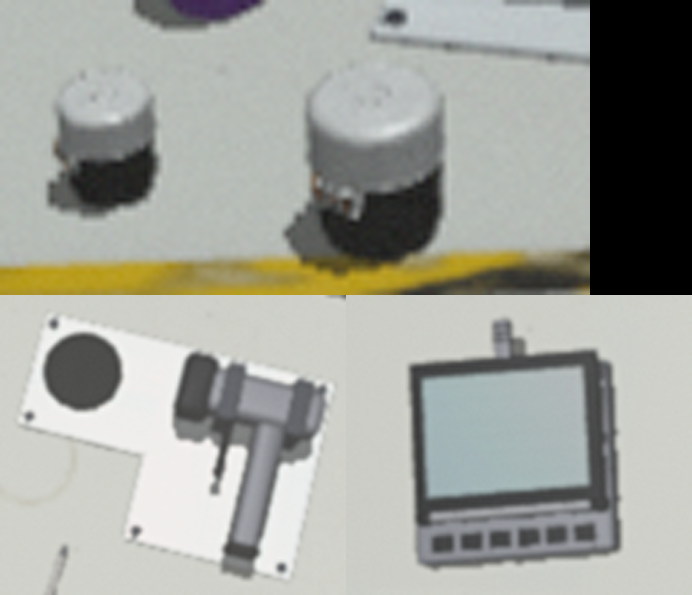

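The crop confirms the choice: the large unit (side ~(264,323)) has its white plate at crop (340,195), i.e. side px (258,331). The small twin is beside it. The station's base holes, pad (crop 82,371), grip and trigger, and the terminal with its tab (crop 502,335), are all clear. Next I'll fit the poses.

```bash
cat >> h.py <<'E'
def pz(c,u,v,z):
    a=px(c,u,v,1.0); o=c['R'].T@-c['t']; return o+(a-o)*(z-o[2])/(a[2]-o[2])
E
python3 - <<'E'
from h import *
t=ld('top0');s=ld('side0');X=cloud(t);Y=cloud(s)
k=lambda x,y:(280+x*120/346-.33,198+(y-295)*104/300-.33)
for p in[(54,322),(28,415),(134,531),(281,568),(322,390)]: print('hole',pz(t,*k(*p),.006).round(4))
# pad centroid
for n,c,(u,v),r in(('top',t,(308,224),22),('side',s,(341,255),22)):
    g=c['image'].max(2); m=np.zeros_like(g); m[v-r:v+r,u-r:u+r]=(g[v-r:v+r,u-r:u+r]<110)
    _,l,st,ce=cv2.connectedComponentsWithStats(m); i=l[v,u]; print(n,'pad',st[i],ce[i],pz(c,*ce[i],.010).round(4))
# hand scanner grip: pts z in .06-.09 
m=(X[...,2]>.055)&(abs(X[...,0]-.56)<.14)&(abs(X[...,1]+.16)<.1); 
P=X[m]; q=P[(P[:,0]<.57)&(P[:,0]>.49)&(P[:,1]<-.13)&(P[:,2]<.08)]
f=np.polyfit(q[:,0],q[:,1],1); print('grip n',len(q),'slope deg',np.degrees(np.arctan(f[0])),'y at x=.53',np.polyval(f,.53),'z',np.median(q[:,2]))
# screen plane from top
for n,C,c in(('top',X,t),):
    reg=C[262:298,172:222].reshape(-1,3); reg=reg[~np.isnan(reg).any(1)]
    for _ in range(3):
        A=np.c_[reg[:,:2],np.ones(len(reg))]; co,*_=np.linalg.lstsq(A,reg[:,2],rcond=None); e=A@co-reg[:,2]; reg=reg[abs(e)<3*e.std()+.001]
    print('screen',co, np.degrees(np.arctan(np.hypot(*co[:2]))),'uphill dir',np.degrees(np.arctan2(co[1],co[0])),e.std())
print('tab',px(t,194.5,241),px(t,195,246),X[238:252:2,194].round(3).tolist())
for u,v in((258,331),(256,331),(261,332)): print('plate',px(s,u,v).round(4))
# terminal yaw: front edge
d=lambda x,y:(140+(x-346)*120/346-.33,230+(y-295)*104/300-.33)
a=pz(t,*d(422,565),.026);b=pz(t,*d(618,548),.026);print('front corners',a,b,np.degrees(np.arctan2(a[0]-b[0],-(a[1]-b[1]))), (a+b)/2)
E
```

```text
hole [0.6927 0.0115 0.006 ]
hole [0.6074 0.0318 0.006 ]
hole [ 0.507  -0.0642  0.006 ]
hole [ 0.478  -0.1921  0.006 ]
hole [ 0.636  -0.2284  0.006 ]
top pad [296 212  26  26 526] [308.24714829 224.15209125] [ 0.6472 -0.0154  0.01  ]
side pad [319 249  34  28 600] [333.965      260.61833333] [ 0.6346 -0.0439  0.01  ]
grip n 433 slope deg -6.804003745066356 y at x=.53 -0.16098039734418237 z 0.07117846925369717
screen [0.06963439 0.00890495 0.00731826] 4.015660062088259 uphill dir 7.2875188947612015 0.002019370425376235
tab [0.58962391 0.26073704 0.05118117] [0.5774257  0.25891262 0.05006781] [[0.606, 0.278, 0.0], [0.593, 0.263, 0.049], [0.587, 0.261, 0.052], [0.583, 0.263, 0.046], [0.577, 0.261, 0.05], [0.573, 0.262, 0.046], [0.568, 0.261, 0.05]]
plate [ 0.4655 -0.3497  0.0347]
plate [ 0.4614 -0.3485  0.0339]
plate [ 0.4718 -0.3538  0.0351]
front corners [0.38976428 0.32226449 0.026     ] [0.40782377 0.15793406 0.026     ] -173.72851080871826 [0.39879402 0.24009928 0.026     ]
```

```bash
cat >> h.py <<'E'
def down(psi,tilt=0):
    y=np.array([np.cos(psi),np.sin(psi),0]); z=np.array([0,0,-1.]); R=np.c_[np.cross(y,z),y,z]; return R
def delta(pos,R=None):
    s=get_state(); R0=Ro.from_rotvec(s['orientation']).as_matrix()
    if R is None: R=R0
    d=R0.T@(np.array(pos)-s['ee_pos']); w=Ro.from_matrix(R0.T@R).as_rotvec(degrees=True)
    print('t %.2f'%s['time'],'pos',s['ee_pos'].round(4),'units',(d/.025).round(2),'rot',w.round(1),'mm',(d*1e3).round(1),'F',s['wrist_force'].round(1),'w',round(s['width']*85.4,1),'g',round(s['grip_force'],1))
def both(pos,psi):
    for k in(0,np.pi): print('psi',round(np.degrees(psi)),k>0); delta(pos,down(psi+k))
E
python3 - <<'E'
from h import *
s=get_state();print(Ro.from_rotvec(s['orientation']).as_matrix().round(3))
both([.478,-.327,.2],np.radians(-27))
E
```

```text
[[ 0.901  0.434 -0.001]
 [ 0.434 -0.901  0.001]
 [-0.    -0.001 -1.   ]]
psi -27 False
t 0.10 pos [ 0.271  -0.5628  0.2308] units [11.55 -4.91  1.23] rot [ -0.1  -0.  -37.3] mm [ 288.8 -122.7   30.9] F [-0.   0.3  0.6] w 85.4 g 0.0
psi -27 True
t 0.10 pos [ 0.271  -0.5628  0.2308] units [11.55 -4.91  1.23] rot [-0.000e+00  1.000e-01  1.427e+02] mm [ 288.8 -122.7   30.9] F [-0.   0.3  0.6] w 85.4 g 0.0
```

```bash
python3 -m handwheel '[[[2.3,-1,0.1,0,0,-8,85],[4.6,-2,0.2,0,0,-16,85],[7,-3,0.3,0,0,-24,85],[9.3,-4,0.4,0,0,-31,85],[11.5,-4.9,0.5,0,0,-37,85]]]' 40
python3 -m handwheel '[[[0,0,0,0,0,0,85]]]'
python3 - <<'E'
from h import *
delta([.478,-.327,.2],down(np.radians(-27)))
c=snap('wrist','w1');print(c['R'].T@-c['t'],proj(c,[.478,-.327,.064]))
E
```

```text
time: 0.72
ee_pos: [0.4778, -0.3265, 0.2187]
orientation: [-2.68, -1.64, 0.0]
wrist_force: [0.5, -0.6, -0.7]
width: 0.996
grip_force: 0.0
time: 0.85
ee_pos: [0.4799, -0.3235, 0.2184]
orientation: [-2.674, -1.646, -0.002]
wrist_force: [-0.6, -1.3, 0.2]
width: 0.997
grip_force: 0.0
t 0.85 pos [ 0.4799 -0.3235  0.2184] units [-0.16 -0.    0.74] rot [-0.  -0.1  0.2] mm [-4.  -0.1 18.4] F [-0.6 -1.3  0.2] w 85.1 g 0.0
[ 0.51598584 -0.25220051  0.36083677] [312.34064328 221.14074218]
```

View pics/w1.png

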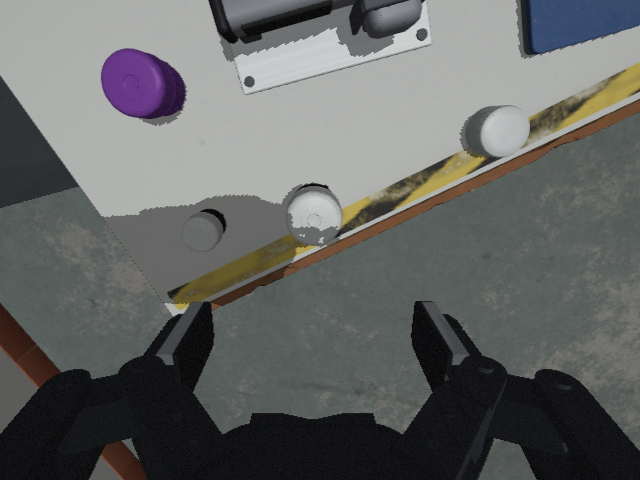

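The wrist view shows the chosen unit's cap at (314,216), with the small twin at (203,231), the spare can at (500,130) and the purple can at (140,84). The fingers straddle it along the image columns. I'll refine the axis from the wrist depth.

Run:
```python
from h import *
c=ld('w1');X=cloud(c)
m=(np.hypot(X[...,0]-.479,X[...,1]+.326)<.05)
for lo,hi in((.058,.07),):
    p=X[m&(X[...,2]>lo)&(X[...,2]<hi)]; print(len(p),np.median(p[:,2]),cv2.minEnclosingCircle(p[:,:2].astype(np.float32)),p[:,:2].mean(0))
delta([.4785,-.3265,.025],down(np.radians(-27)))
```

```text
2434 0.0630804024486756 ((0.4796557128429413, -0.3266538977622986), 0.02563546784222126) [ 0.48037296 -0.32539341]
t 0.90 pos [ 0.478  -0.3263  0.2184] units [-0.    0.03  7.74] rot [-0.  -0.  -0.1] mm [-1.000e-01  7.000e-01  1.934e+02] F [ 0.5 -1.6 -0.2] w 85.3 g 0.0
```

```bash
python3 -m handwheel '[[[0,0,2,0,0,0,85],[0,0,4,0,0,0,85],[0,0,5.8,0,0,0,85],[0,0,6.9,0,0,0,85],[0,0,7.7,0,0,0,85]]]' 40
python3 -m handwheel '[[[0,0,0.1,0,0,0,60],[0,0,0.1,0,0,0,45],[0,0,0.1,0,0,0,40],[0,0,0.1,0,0,0,40],[0,0,0.1,0,0,0,40]]]' 40
python3 -c "
from h import *
delta([.479,-.3262,.15],down(np.radians(-27)))"
```

```text
time: 1.52
ee_pos: [0.4757, -0.329, 0.0249]
orientation: [-2.683, -1.632, 0.002]
wrist_force: [-0.2, -0.2, 0.5]
width: 0.994
grip_force: 0.0
time: 2.15
ee_pos: [0.4774, -0.3288, 0.025]
orientation: [2.681, 1.634, 0.001]
wrist_force: [-0.2, -1.4, 8.4]
width: 0.586
grip_force: 42.4
t 2.15 pos [ 0.4774 -0.3288  0.025 ] units [ 0.12  0.02 -5.  ] rot [ 0.1  0.  -0.3] mm [   3.     0.5 -125. ] F [-0.2 -1.4  8.4] w 50.0 g 42.4
```

```bash
python3 -m handwheel '[[[0,0,-1.5,0,0,0,40],[0,0,-3.5,0,0,0,40],[0,0,-5.5,0,0,0,40],[0,0,-6,0,0,0,40],[0,0,-6,0,0,0,40]]]' 40
python3 - <<'E'
from h import *
c=camera('wrist');X=cloud(c);s=get_state();R=Ro.from_rotvec(s['orientation']).as_matrix()
p=((X-s['ee_pos'])@R).reshape(-1,3)   # tool frame
z0=np.median(p[(abs(p[:,0])<.015)&(abs(p[:,1])<.015)][:,2]); print('cap z rel TCP',z0)
q=p[(abs(p[:,2]-z0)<.004)&(np.hypot(p[:,0],p[:,1])<.04)]; print(len(q),cv2.minEnclosingCircle(q[:,:2].astype(np.float32)),q.mean(0))
delta([.648,-.013,.175],down(np.radians(-13.3)))
E
```

```text
time: 2.78
ee_pos: [0.4768, -0.3283, 0.1741]
orientation: [2.682, 1.634, 0.0]
wrist_force: [-0.4, 0.8, -2.9]
width: 0.584
grip_force: 43.5
cap z rel TCP -0.07422300926502828
3969 ((0.016437456011772156, 0.0004907594993710518), 0.0310219656676054) [ 0.01418672  0.00049715 -0.07490093]
t 2.83 pos [ 0.4764 -0.328   0.1729] units [14.35  0.32 -0.08] rot [ -0.1  -0.  -14. ] mm [358.6   8.1  -2.1] F [ 0.9 -0.2 -3.3] w 49.9 g 43.5
```

```bash
python3 - <<'E'
from h import *
c=snap('wrist','w2');X=cloud(c);s=get_state();R=Ro.from_rotvec(s['orientation']).as_matrix()
p=((X-s['ee_pos'])@R).reshape(-1,3)
q=p[(abs(p[:,2]+.038)<.006)&(np.hypot(p[:,0],p[:,1])<.04)&(abs(p[:,1])<.028)]; print(len(q),q.min(0),q.max(0),np.median(q[:,2]))
for a in(-.02,-.01,0,.01,.02):
  k=q[abs(q[:,1]-a)<.002]; print(a,len(k),k[:,0].min() if len(k) else 0,k[:,0].max() if len(k) else 0)
E
python3 -m handwheel '[[[2.4,0,0,0,0,-3,40],[4.8,0,0,0,0,-6,40],[7.2,0.1,0,0,0,-9,40],[9.6,0.2,0,0,0,-12,40],[12,0.3,0,0,0,-14,40]]]' 40
python3 -m handwheel '[[[1.5,-0.3,0,0,0,0,40],[2.2,-0.5,0,0,0,0,40],[2.2,-0.5,0,0,0,0,40]]]' 40
python3 -c "
from h import *
delta([.648,-.013,.035],down(np.radians(-13.3)))"
```

```text
14965 [-0.02113925 -0.0279918  -0.04396008] [ 0.02891042  0.02799944 -0.03200668] -0.038681954661492574
-0.02 774 -0.013459980290222558 0.020539500371777056
-0.01 1285 -0.019407525587504564 0.027119631229976602
0 1430 -0.020862008024112953 0.028910423196200595
0.01 1286 -0.019370663825932416 0.027551365069506187
0.02 798 -0.01357235298271533 0.02125505575108025
time: 3.5
ee_pos: [0.6211, -0.0632, 0.1719]
orientation: [-2.461, -1.95, 0.003]
wrist_force: [0.5, -1.3, -3.1]
width: 0.59
grip_force: 43.5
time: 3.88
ee_pos: [0.6209, -0.0078, 0.1726]
orientation: [-2.461, -1.951, 0.002]
wrist_force: [0.8, 0.0, -2.7]
width: 0.583
grip_force: 43.5
t 3.88 pos [ 0.6209 -0.0078  0.1726] units [0.05 1.11 5.5 ] rot [-0.1  0.   0.1] mm [  1.1  27.8 137.6] F [ 0.8  0.  -2.7] w 49.8 g 43.5
```

```bash
python3 -m handwheel '[[[-0.13,1.1,0,0,0,0,40],[-0.13,1.1,1.8,0,0,0,40],[-0.13,1.1,3.6,0,0,0,40],[-0.13,1.1,4.6,0,0,0,40],[-0.13,1.1,5,0,0,0,40]]]' 40
python3 -m handwheel '[[[0,0,0,0,0,0,40]]]' 40
python3 -c "
from h import *
delta([.6467,-.0173,.036],down(np.radians(-13.3)))"
```

```text
time: 4.5
ee_pos: [0.6465, -0.02, 0.0469]
orientation: [-2.464, -1.946, 0.004]
wrist_force: [0.9, -0.1, -1.8]
width: 0.586
grip_force: 43.5
time: 4.62
ee_pos: [0.6474, -0.0191, 0.0486]
orientation: [-2.464, -1.948, 0.001]
wrist_force: [0.1, -0.6, -2.5]
width: 0.585
grip_force: 43.5
t 4.62 pos [ 0.6474 -0.0191  0.0486] units [ 0.06 -0.04  0.51] rot [-0.  0. -0.] mm [ 1.6 -1.1 12.6] F [ 0.1 -0.6 -2.5] w 49.9 g 43.5
```

```bash
python3 -m handwheel '[[[0.06,-0.04,0.3,0,0,0,40],[0.06,-0.04,0.46,0,0,0,40],[0.06,-0.04,0.5,0,0,0,40],[0.06,-0.04,0.54,0,0,0,40],[0.06,-0.04,0.54,0,0,0,40]]]' 40
python3 -c "
from h import *
delta([.6467,-.0173,.036],down(np.radians(-13.3)))"
```

```text
time: 5.25
ee_pos: [0.647, -0.0164, 0.0354]
orientation: [2.463, 1.95, 0.0]
wrist_force: [-0.6, 0.2, -2.4]
width: 0.582
grip_force: 43.5
t 5.25 pos [ 0.647  -0.0164  0.0354] units [-0.04 -0.   -0.03] rot [ 0. -0.  0.] mm [-0.9 -0.1 -0.6] F [-0.6  0.2 -2.4] w 49.7 g 43.5
```

```bash
python3 -m handwheel '[[[-0.03,0,0.04,0,0,0,40],[-0.03,0,0.06,0,0,0,40]]]' 40
python3 -m handwheel '[[[0,0,0,0,0,0,55],[0,0,0,0,0,0,65],[0,0,0,0,0,0,80],[0,0,-0.5,0,0,0,85],[0,0,-2.5,0,0,0,85]]]'
python3 -m handwheel '[[[0,0,-2,0,0,0,85],[0,0,-3,0,0,0,85],[0,0,-3,0,0,0,85]]]'
python3 - <<'E'
from h import *
c=snap('wrist','w3');print(proj(c,[.647,-.0154,.01]),proj(c,[.647,-.0154,.074]),proj(c,[.61-.052,-.168,.07]))
X=cloud(c);m=np.hypot(X[...,0]-.647,X[...,1]+.0154)<.05
p=X[m&(X[...,2]>.066)];print(np.median(p[:,2]),cv2.minEnclosingCircle(p[:,:2].astype(np.float32)))
delta([.648,-.013,.175],down(np.radians(-13.3)))
E
```

```text
time: 5.5
ee_pos: [0.6472, -0.0166, 0.0349]
orientation: [2.463, 1.95, 0.001]
wrist_force: [-7.2, 2.7, 18.2]
width: 0.585
grip_force: 45.5
time: 6.12
ee_pos: [0.6453, -0.0171, 0.0954]
orientation: [-2.461, -1.948, 0.005]
wrist_force: [0.5, -0.7, 0.9]
width: 0.997
grip_force: 0.0
time: 6.5
ee_pos: [0.6478, -0.0171, 0.1743]
orientation: [2.461, 1.948, 0.005]
wrist_force: [0.1, 0.1, -0.5]
width: 0.995
grip_force: 0.0
[310.44056256 212.32478668] [310.30276732 234.10522902] [252.91503326 412.48826582]
0.2534022082047771 ((0.6469869613647461, -0.01548850815743208), 0.05004172399640083)
t 6.55 pos [ 0.6471 -0.0171  0.1726] units [ 0.17 -0.   -0.1 ] rot [ 0.1 -0.   0. ] mm [ 4.3 -0.  -2.4] F [-0.2  0.2 -1. ] w 84.8 g 0.0
```

View pics/w3.png

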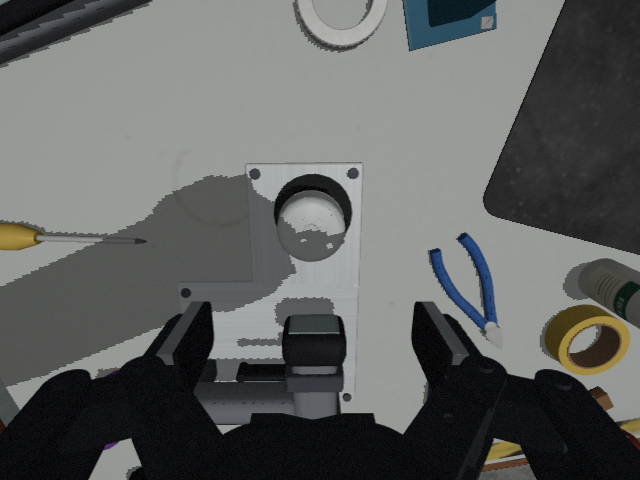

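The unit stands on the pad: cap at about (312,227), pad outline at columns 274–352, and the base plate square with the tool. I'll check the numbers.

Run:
```python
from h import *
c=ld('w3');X=cloud(c);m=np.hypot(X[...,0]-.647,X[...,1]+.0154)<.05
p=X[m&(X[...,2]>.067)&(X[...,2]<.08)];print(np.median(p[:,2]),cv2.minEnclosingCircle(p[:,:2].astype(np.float32)))
print('pad ctr',pz(c,313,212,.01))
print('screen tab'); delta([.585,.262,.17],down(np.radians(-83.3)))
```

```text
0.073064635634941 ((0.6479369401931763, -0.013542982749640942), 0.025606494396924973)
pad ctr [ 0.6493279  -0.01563908  0.01      ]
screen tab
t 6.55 pos [ 0.6471 -0.0171  0.1726] units [10.3  -4.98  0.1 ] rot [ 0.1 -0.1 70. ] mm [ 257.4 -124.6    2.4] F [-0.2  0.2 -1. ] w 84.8 g 0.0
```

```bash
python3 -m handwheel '[[[2,-1,0,0,0,10,85],[4,-2,0,0,0,20,85],[6,-3,0,0,0,30,85],[8,-4,0,0,0,40,85],[10,-4.9,0,0,0,50,60]]]'
python3 -m handwheel '[[[0,0,0,0,0,10,50],[0,0,0,0,0,20,50],[0,0,0,0,0,20,50]]]'
python3 - <<'E'
from h import *
delta([.585,.262,.17],down(np.radians(-83.3)));print(get_state()['q'].round(2))
c=snap('wrist','w4');print(proj(c,[.585,.262,.05]),c['fx'])
E
```

```text
time: 7.18
ee_pos: [0.5839, 0.2558, 0.1704]
orientation: [3.058, 0.717, -0.002]
wrist_force: [0.4, -0.1, 0.6]
width: 0.813
grip_force: 0.0
time: 7.55
ee_pos: [0.5845, 0.2543, 0.1704]
orientation: [3.135, 0.186, -0.002]
wrist_force: [0.1, -0.3, 0.2]
width: 0.586
grip_force: 0.0
t 7.55 pos [0.5845 0.2543 0.1704] units [ 0.06 -0.3   0.02] rot [0.  0.1 0.1] mm [ 1.4 -7.5  0.4] F [ 0.1 -0.3  0.2] w 50.0 g 0.0
[-0.33  0.51 -0.18  1.63  0.1   1.02 -1.99]
[302.37685397 225.79459739] 348.3134302055688
```

View pics/w4.png

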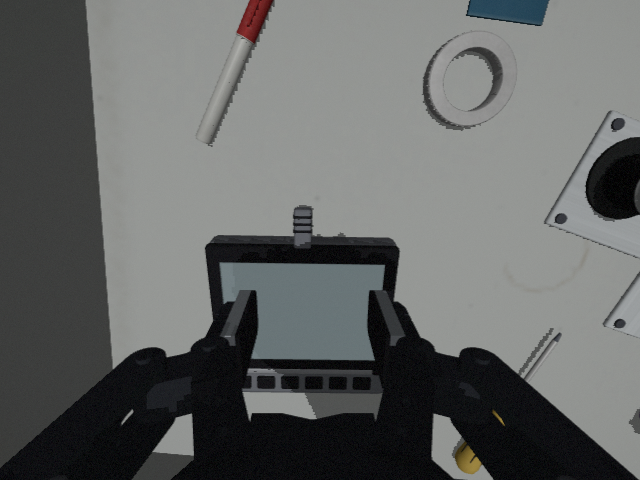

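The tab is at columns 294–312, rows 206–240. The panel edge is level in the image (row about 238), so the yaw is right.

Run:
```python
from h import *
c=ld('w4');X=cloud(c);T=np.radians(6.7);ex=np.array([np.cos(T),np.sin(T),0]);ey=np.array([-np.sin(T),np.cos(T),0])
p=X[206:238,297:310].reshape(-1,3);p=p[p[:,2]>.03];print(len(p),p.mean(0).round(4),p.min(0).round(4),p.max(0).round(4))
far=pz(c,303,206,p[:,2].max());print('far end',far)
H=np.array([.4386,.2447,.034])
r=p-H;print('along',(r@ex).min(),(r@ex).max(),'y',np.median(r@ey),(r@ey).min(),(r@ey).max(),'z',np.polyfit(r@ex,p[:,2],1))
q=X[265:290,262:365].reshape(-1,3);print('panel slope',np.polyfit((q-H)@ex,q[:,2],1),'yaw chk',np.polyfit((q-H)@ey,q[:,2],1))
```

```text
402 [0.5878 0.2619 0.0491] [0.5747 0.2557 0.043 ] [0.5992 0.2679 0.0516]
far end [0.60132278 0.26327794 0.05162892]
along 0.13740430157254419 0.16131539778962514 y -0.0003841535589991091 -0.005126673836202443 0.004520331976825698 z [-0.00972328  0.05056144]
 ** On entry to DLASCL parameter number  4 had an illegal value
 ** On entry to DLASCL parameter number  4 had an illegal value
 ** On entry to DLASCL parameter number  4 had an illegal value
 ** On entry to DLASCL parameter number  4 had an illegal value
 ** On entry to DLASCL parameter number  5 had an illegal value
 ** On entry to DLASCL parameter number  4 had an illegal valueTraceback (most recent call last):
  File "<stdin>", line 7, in <module>
    c, resids, rank, s = lstsq(lhs, rhs, rcond)
                         ~~~~~^^^^^^^^^^^^^^^^^
    x, resids, rank, s = _umath_linalg.lstsq(a, b, rcond,
                         ~~~~~~~~~~~~~~~~~~~^^^^^^^^^^^^^
                                             signature=signature)
                                             ^^^^^^^^^^^^^^^^^^^^
    raise LinAlgError("SVD did not converge in Linear Least Squares")
numpy.linalg.LinAlgError: SVD did not converge in Linear Least Squares
```

```bash
python3 -m handwheel '[[[0.14,-0.3,1.5,0,0,0,50],[0.14,-0.3,3.2,0,0,0,50],[0.14,-0.3,4.6,0,0,0,50],[0.14,-0.3,5.5,0,0,0,50],[0.14,-0.3,5.5,0,0,0,50]]]'
python3 -c "
from h import *
delta([.588,.2625,.032],down(np.radians(-83.3)))"
```

```text
time: 8.22
ee_pos: [0.5865, 0.2615, 0.032]
orientation: [3.135, 0.189, -0.005]
wrist_force: [-0.0, -0.5, -0.1]
width: 0.588
grip_force: 0.0
t 8.22 pos [0.5865 0.2615 0.032 ] units [ 0.06 -0.03  0.  ] rot [0.  0.2 0.2] mm [ 1.6 -0.8  0. ] F [-0.  -0.5 -0.1] w 50.2 g 0.0
```

```bash
python3 -m handwheel '[[[0.03,-0.03,0,0,0,0,30],[0.03,-0.03,0,0,0,0,10],[0.03,-0.03,0,0,0,0,5],[0.03,-0.03,0,0,0,0,5],[0.03,-0.03,0,0,0,0,5]]]' 30
cat >> h.py <<'E'
def arc(total,n):
    # rows rotating the tool about the screen hinge, in the tool axes now
    s=get_state();R=Ro.from_rotvec(s['orientation']).as_matrix();T=np.radians(6.7);ax=np.array([np.sin(T),-np.cos(T),0])
    H=np.array([.4386,.2447,.034]);p=s['ee_pos']
    for k in range(1,n+1):
        Q=Ro.from_rotvec(ax*np.radians(total*k/n)).as_matrix()
        print(k,(R.T@(H+Q@(p-H)-p)/.025).round(2),Ro.from_matrix(R.T@Q@R).as_rotvec(degrees=True).round(1))
    print(s['time'],p,s['wrist_force'],s['width']*85.4,s['grip_force'],s['q'].round(2))
E
python3 -c "
from h import *
arc(20,5);arc(40,10)"
```

```text
time: 8.85
ee_pos: [0.5889, 0.2629, 0.0343]
orientation: [-3.136, -0.183, -0.002]
wrist_force: [5.5, -3.5, 2.5]
width: 0.149
grip_force: 31.9
1 [-0.01 -0.   -0.42] [ 0.  4. -0.]
2 [-0.06 -0.   -0.84] [ 0.  8. -0.]
3 [-0.13 -0.   -1.26] [ 0. 12. -0.]
4 [-0.24 -0.   -1.67] [ 0. 16. -0.]
5 [-0.37 -0.   -2.07] [ 0. 20. -0.]
8.85 [0.58893424 0.26291338 0.03426611] [ 5.51358262 -3.52838662  2.54434636] 12.69558113763227 31.88040018081665 [-0.35  0.69 -0.16  1.68  0.14  0.78 -2.03]
1 [-0.01 -0.   -0.42] [ 0.  4. -0.]
2 [-0.06 -0.   -0.84] [ 0.  8. -0.]
3 [-0.13 -0.   -1.26] [ 0. 12. -0.]
4 [-0.24 -0.   -1.67] [ 0. 16. -0.]
5 [-0.37 -0.   -2.07] [ 0. 20. -0.]
6 [-0.52 -0.   -2.46] [ 0. 24. -0.]
7 [-0.71 -0.   -2.84] [ 0. 28. -0.]
8 [-0.92 -0.   -3.21] [ 0. 32. -0.]
9 [-1.16 -0.   -3.56] [ 0. 36. -0.]
10 [-1.42 -0.   -3.89] [ 0. 40. -0.]
8.85 [0.58893424 0.26291338 0.03426611] [ 5.51358262 -3.52838662  2.54434636] 12.69558113763227 31.88040018081665 [-0.35  0.69 -0.16  1.68  0.14  0.78 -2.03]
```

```bash
python3 -m handwheel '[[[-0.01,0,-0.42,0,4,0,5],[-0.06,0,-0.84,0,8,0,5],[-0.13,0,-1.26,0,12,0,5],[-0.24,0,-1.67,0,16,0,5],[-0.37,0,-2.07,0,20,0,5]]]' 30
python3 -m handwheel '[[[0,0,0,0,0,0,5]]]'
python3 -c "
from h import *
arc(21,5);delta([0,0,0],down(np.radians(-83.3)))"
```

```text
time: 9.48
ee_pos: [0.5796, 0.262, 0.0865]
orientation: [-3.067, -0.179, -0.546]
wrist_force: [8.8, -3.6, -0.5]
width: 0.151
grip_force: 31.6
time: 9.6
ee_pos: [0.5794, 0.262, 0.087]
orientation: [-3.067, -0.18, -0.546]
wrist_force: [6.2, -3.2, 4.1]
width: 0.152
grip_force: 32.1
1 [-0.02 -0.   -0.44] [-0.   4.2 -0. ]
2 [-0.07 -0.   -0.88] [-0.   8.4 -0. ]
3 [-0.15 -0.   -1.32] [-0.  12.6 -0. ]
4 [-0.27 -0.   -1.75] [-0.  16.8 -0. ]
5 [-0.41 -0.   -2.17] [-0. 21. -0.]
9.6 [0.57942315 0.26199639 0.08700115] [ 6.20071759 -3.22807007  4.1160222 ] 13.01702310605744 32.05581307411194 [-0.56  0.48  0.02  1.96  0.34  0.4  -2.29]
t 9.60 pos [0.5794 0.262  0.087 ] units [-23.96   7.69  -5.1 ] rot [ -0.  -20.2   0. ] mm [-598.9  192.3 -127.6] F [ 6.2 -3.2  4.1] w 13.0 g 32.1
```

```bash
cat >> h.py <<'E'
def arc2(total,tilt,n,b=.013):
    s=get_state();R=Ro.from_rotvec(s['orientation']).as_matrix();T=np.radians(6.7);ax=np.array([np.sin(T),-np.cos(T),0])
    H=np.array([.4386,.2447,.034]);p=s['ee_pos'];g=p-b*R[:,2];d=g-H
    print('tab angle',np.degrees(np.arctan2(d[2],np.hypot(d[0],d[1]))),'r',np.linalg.norm(d[[0,2]]),s['time'],s['wrist_force'],s['q'].round(2))
    for k in range(1,n+1):
        Q=Ro.from_rotvec(ax*np.radians(total*k/n)).as_matrix();W=Ro.from_rotvec(ax*np.radians(tilt*k/n)).as_matrix()
        print(k,(R.T@(H+Q@d+b*W@R[:,2]-p)/.025).round(2),Ro.from_matrix(R.T@W@R).as_rotvec(degrees=True).round(1))
E
python3 -c "
from h import *
arc2(21,12,5)"
```

```text
tab angle 25.38725083645813 r 0.15115415510250407 9.6 [ 6.20071759 -3.22807007  4.1160222 ] [-0.56  0.48  0.02  1.96  0.34  0.4  -2.29]
1 [-0.03 -0.   -0.44] [-0.   2.4 -0. ]
2 [-0.1  -0.   -0.88] [-0.   4.8 -0. ]
3 [-0.2  -0.   -1.31] [-0.   7.2 -0. ]
4 [-0.33 -0.   -1.73] [-0.   9.6 -0. ]
5 [-0.49 -0.   -2.15] [-0. 12. -0.]
```

```bash
python3 -m handwheel '[[[-0.03,0,-0.44,0,2.4,0,5],[-0.1,0,-0.88,0,4.8,0,5],[-0.2,0,-1.31,0,7.2,0,5],[-0.33,0,-1.73,0,9.6,0,5],[-0.48,0,-2.1,0,11.5,0,5]]]' 30
python3 -m handwheel '[[[0,0,0,0,0,0,5]]]'
python3 - <<'E'
from h import *
arc2(2,0,1); s=ld('side0'); c=snap('side','s2')
X=cloud(c); T=np.radians(6.7);ex=np.array([np.cos(T),np.sin(T),0]); H=np.array([.4386,.2447,.034])
p=X[150:215,240:330].reshape(-1,3); a=(p-H)@ex; k=(p[:,2]>.045)&(a<.11)&(a>-.01)&(p[:,2]<.16); print(k.sum()); 
print(np.degrees(np.arctan(np.polyfit(a[k],p[k,2],1))))
cv2.imwrite('pics/s2c.png',cv2.resize(c['image'][140:320,180:420],(800,600)))
E
```

```text
time: 10.22
ee_pos: [0.5498, 0.2589, 0.1313]
orientation: [-2.987, -0.175, -0.844]
wrist_force: [3.6, -0.4, -2.2]
width: 0.149
grip_force: 31.6
time: 10.35
ee_pos: [0.5496, 0.2589, 0.1312]
orientation: [-2.988, -0.177, -0.843]
wrist_force: [1.8, -3.1, 1.7]
width: 0.151
grip_force: 32.3
tab angle 45.849875190221034 r 0.1502514814218932 10.35 [ 1.79527389 -3.07807189  1.74306053] [-0.94  0.36  0.38  2.15  0.64  0.21 -2.67]
1 [-0.06 -0.   -0.2 ] [0. 0. 0.]
1595
[30.56043795  3.57671604]
```

View pics/s2c.png

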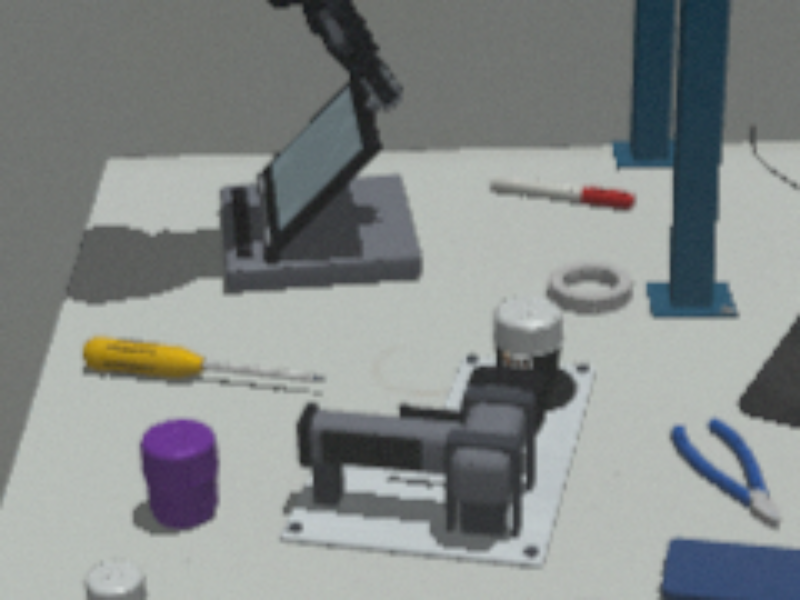

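The screen stands near 45° by geometry (45.8°), the unit is upright on the pad, and its white plate (crop 517,362) faces the scanner. Now I'll release and back off.

```bash
python3 -m handwheel '[[[0,0,0,0,0,0,20],[0,0,0,0,0,0,40],[0,0,0,0,0,0,45],[0,0,-1.5,0,0,0,45],[0,0,-3.5,0,0,0,45]]]'
python3 - <<'E'
from h import *
o=np.array([.6105,-.171,0]);t=np.radians(-13.3);ex=np.array([np.cos(t),np.sin(t),0]);ey=np.array([-np.sin(t),np.cos(t),0])
g=o-.052*ex-.009*ey;print(g)
c=g+.003*ey;c[2]=.2;delta(c,down(np.radians(-103.3)))
delta(get_state()['ee_pos'],down(np.radians(-103.3)))
E
```

```text
time: 11.02
ee_pos: [0.5039, 0.2526, 0.2053]
orientation: [-2.991, -0.176, -0.841]
wrist_force: [-0.1, 0.1, 0.3]
width: 0.529
grip_force: 0.0
[ 0.55782425 -0.16779602  0.        ]
t 11.03 pos [0.5039 0.2526 0.2053] units [ 0.06 16.84  0.32] rot [ -5.4 -31.1  19.5] mm [  1.6 421.    8.1] F [-0.1  0.1  0.3] w 45.2 g 0.0
t 11.03 pos [0.5039 0.2526 0.2053] units [0. 0. 0.] rot [ -5.4 -31.1  19.5] mm [0. 0. 0.] F [-0.1  0.1  0.3] w 45.2 g 0.0
```

```bash
python3 -m handwheel '[[[0,2.2,-0.5,-1,-6,4,45],[0,4.5,-0.5,-2,-12,8,60],[0,6.7,-0.5,-3,-19,12,85],[0,9,-0.3,-4.3,-25,15.6,85],[0,11.2,0,-5.4,-31.1,19.5,85]]]'
python3 -c "
from h import *
delta([.5585,-.165,.2],down(np.radians(-103.3)))"
```

```text
time: 11.65
ee_pos: [0.5377, -0.0265, 0.2059]
orientation: [-3.117, 0.365, 0.002]
wrist_force: [0.5, 0.9, 1.1]
width: 0.995
grip_force: 0.0
t 11.65 pos [ 0.5377 -0.0265  0.2059] units [2.09 5.2  0.21] rot [-0.2  0.1 -0.1] mm [ 52.3 130.    5.4] F [0.5 0.9 1.1] w 85.0 g 0.0
```

```bash
python3 -m handwheel '[[[-0.5,2.2,0,0,0,0,85],[-1,4.4,0,0,0,0,85],[-1.2,5.2,0,0,0,0,85],[-1.2,5.2,0,0,0,0,85]]]'
python3 - <<'E'
from h import *
c=snap('wrist','w5')
o=np.array([.6105,-.171,0]);t=np.radians(-13.3);ex=np.array([np.cos(t),np.sin(t),0]);ey=np.array([-np.sin(t),np.cos(t),0])
f=lambda a,b,z:proj(c,o+a*ex+b*ey+[0,0,z]).round(0)
print('grip top back/front',f(-.052,-.022,.073),f(-.052,.004,.073),'trig',f(-.052,.028,.065),'pad',f(0,.16,.01),'end',f(-.1,-.009,.073))
delta([.5585,-.165,.2],down(np.radians(-103.3)))
E
```

```text
time: 12.15
ee_pos: [0.4777, -0.1459, 0.2051]
orientation: [-3.118, 0.367, -0.002]
wrist_force: [0.6, 0.8, -0.1]
width: 0.99
grip_force: 0.0
grip top back/front [333. 117.] [299. 117.] trig [268. 117.] pad [122.  55.] end [316. 181.]
t 12.20 pos [ 0.4783 -0.1446  0.2051] units [3.31 0.06 0.21] rot [-0.1 -0.1 -0. ] mm [82.7  1.4  5.2] F [ 0.3  0.3 -0.1] w 84.8 g 0.0
```

View pics/w5.png

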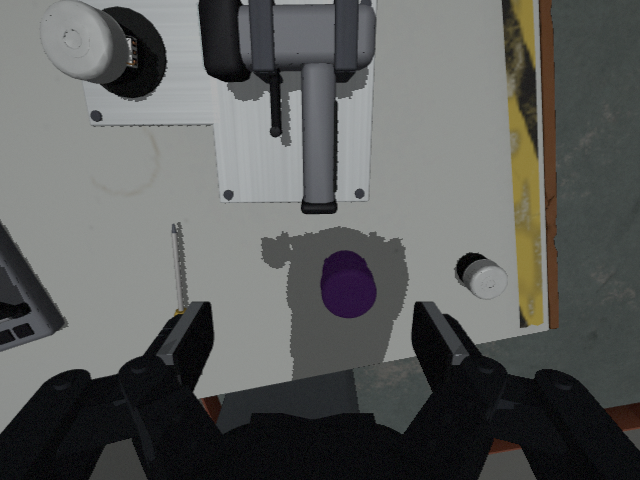

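The picture matches the predicted grip (columns 302–334) and trigger (left edge 270) to within 1–2 px. The unit's plate at (132,48) faces the scanner.

```bash
python3 -m handwheel '[[[2,0,0,0,0,0,85],[3.3,0.05,0,0,0,0,85],[3.3,0.05,0,0,0,0,85],[3.3,0.05,0,0,0,0,85]]]' 30
python3 -c "
from h import *
delta([.5585,-.165,.031],down(np.radians(-103.3)))"
```

```text
time: 12.7
ee_pos: [0.5581, -0.1637, 0.2047]
orientation: [-3.119, 0.361, -0.0]
wrist_force: [0.7, -1.5, -0.2]
width: 0.991
grip_force: 0.0
t 12.70 pos [ 0.5581 -0.1637  0.2047] units [0.03 0.06 6.95] rot [-0.1  0.   0.1] mm [  0.7   1.5 173.7] F [ 0.7 -1.5 -0.2] w 84.6 g 0.0
```

```bash
python3 -m handwheel '[[[0.03,0.03,2,0,0,0,85],[0.03,0.03,3.8,0,0,0,85],[0.03,0.03,5.2,0,0,0,85],[0.03,0.03,6.3,0,0,0,85],[0.03,0.03,6.95,0,0,0,85]]]' 30
python3 -m handwheel '[[[0,0,0,0,0,0,85],[0,0,0,0,0,0,75],[0,0,0,0,0,0,65]]]' 30
python3 -c "
from h import *
delta([.5585,-.165,.031],down(np.radians(-103.3)))"
```

```text
time: 13.32
ee_pos: [0.5585, -0.1646, 0.0305]
orientation: [-3.118, 0.362, -0.0]
wrist_force: [-0.0, -0.0, -0.3]
width: 0.994
grip_force: 0.0
time: 13.7
ee_pos: [0.5597, -0.1652, 0.0325]
orientation: [-3.119, 0.363, -0.004]
wrist_force: [1.0, 3.2, 2.4]
width: 0.759
grip_force: 1.1
t 13.70 pos [ 0.5597 -0.1652  0.0325] units [-0.05  0.    0.06] rot [-0.1 -0.1  0. ] mm [-1.3  0.1  1.5] F [1.  3.2 2.4] w 64.8 g 1.1
```

```bash
python3 -m handwheel '[[[0,0,0,0,0,0,56],[0,0,0,0,0,0,50],[0,0,0,0,0,0,47],[0,0,0,0,0,0,45],[0,0,0,0,0,0,44]]]' 30
python3 -c "
from h import *
delta([.5585,-.165,.031],down(np.radians(-103.3)))"
```

```text
time: 14.32
ee_pos: [0.5603, -0.1634, 0.0323]
orientation: [-3.117, 0.36, -0.004]
wrist_force: [0.6, 10.1, 8.9]
width: 0.517
grip_force: 5.3
t 14.32 pos [ 0.5603 -0.1634  0.0323] units [-0.06  0.08  0.05] rot [-0.2 -0.1  0.1] mm [-1.4  1.9  1.3] F [ 0.6 10.1  8.9] w 44.1 g 5.3
```

```bash
python3 -m handwheel '[[[0,0,0,0,0,0,42],[0,0,0,0,0,0,40],[0,0,0,0,0,0,38],[0,0,0,0,0,0,38],[0,0,0,0,0,0,38]]]' 30
python3 -m handwheel '[[[0,0,0,0,0,0,38],[0,0,0,0,0,0,38],[0,0,0,0,0,0,38],[0,0,0,0,0,0,38],[0,0,0,0,0,0,38]]]' 30
```

```text
time: 14.95
ee_pos: [0.5606, -0.1627, 0.0326]
orientation: [-3.116, 0.358, -0.005]
wrist_force: [0.1, 14.5, 13.4]
width: 0.468
grip_force: 28.1
time: 15.58
ee_pos: [0.5606, -0.1627, 0.0326]
orientation: [-3.116, 0.358, -0.005]
wrist_force: [-1.1, 15.1, 14.7]
width: 0.465
grip_force: 28.1
```

```bash
python3 -m handwheel '[[[0,0,0,0,0,0,38],[0,0,0,0,0,0,38],[0,0,0,0,0,0,38],[0,0,0,0,0,0,38]]]' 30
python3 -m handwheel '[[[0,0,0,0,0,0,55],[0,0,0,0,0,0,70],[0,0,0,0,0,0,85],[0,0,0,0,0,0,85],[0,0,0,0,0,0,85]]]' 30
python3 -m handwheel '[[[0,0,-1.5,0,0,0,85],[0,0,-3.5,0,0,0,85],[0,0,-5.5,0,0,0,85],[0,0,-7,0,0,0,85],[0,0,-7,0,0,0,85]]]' 30
python3 -m handwheel '[[[-2,0,-1,0,0,0,85],[-4,0,-2,0,0,0,85],[-4,0,-2,0,0,0,85]]]' 30
python3 - <<'E'
from h import *
a=snap('side','s3')['image'][140:320,180:420];b=snap('wrist','w6')['image']
cv2.imwrite('pics/fin.png',np.hstack([cv2.resize(a,(400,300)),cv2.resize(b,(400,300))]))
E
```

```text
time: 16.08
ee_pos: [0.5606, -0.1628, 0.0326]
orientation: [-3.116, 0.358, -0.005]
wrist_force: [0.2, 14.6, 12.9]
width: 0.468
grip_force: 28.1
time: 16.7
ee_pos: [0.5592, -0.1655, 0.0315]
orientation: [-3.119, 0.363, -0.002]
wrist_force: [-0.2, -0.7, 0.3]
width: 0.997
grip_force: 0.0
time: 17.32
ee_pos: [0.56, -0.1661, 0.2092]
orientation: [-3.119, 0.363, -0.009]
wrist_force: [-0.1, -0.1, -0.6]
width: 0.998
grip_force: 0.0
time: 17.7
ee_pos: [0.4598, -0.1424, 0.2575]
orientation: [-3.117, 0.363, -0.005]
wrist_force: [0.9, 0.1, -0.3]
width: 0.994
grip_force: 0.0
```

View pics/fin.png

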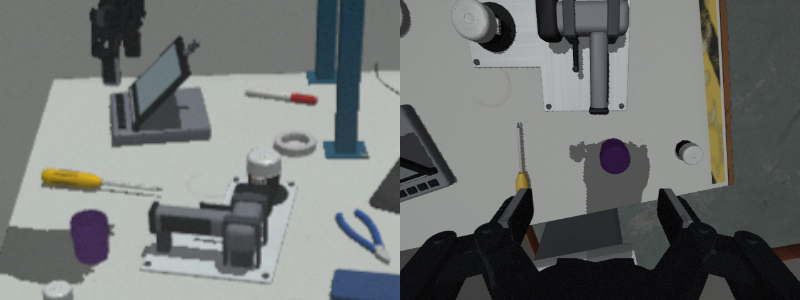

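The screen is still up, the unit is on the pad and the trigger is out. One numeric check of the screen and the unit before handing in.

Run:
```python
from h import *
from plant import close_job
c=ld('s3');X=cloud(c);p=[]
for v in range(166,198):
  for u in range(255,292):
    x,y=(u-180)/.6,(v-140)/.6
    if cv2.pointPolygonTest(np.float32([[138,88],[168,50],[183,48],[183,66],[140,103]]),(x,y),False)>0: p.append(X[v,u])
p=np.array(p);p=p[~np.isnan(p).any(1)];m=p.mean(0);n=np.linalg.svd(p-m)[2][2];print(len(p),'tilt',np.degrees(np.arccos(abs(n[2]))),np.std((p-m)@n))
w=ld('w6');Y=cloud(w);q=Y[(np.hypot(Y[...,0]-.648,Y[...,1]+.0135)<.05)&(Y[...,2]>.067)&(Y[...,2]<.08)];print(len(q),cv2.minEnclosingCircle(q[:,:2].astype(np.float32)))
```

```text
352 tilt 43.92006598328561 0.0013231095555802097
3276 ((0.6473433971405029, -0.01420099101960659), 0.026158632710576057)
```

```bash
python3 -c "
from plant import close_job
print(close_job())"
```

```text
the job is handed in; nothing more can be done
None
```

I handed the job in at about 18 s of the 58 s, with no verdict shown: the screen stands at about 44–46°, the drive unit is upright and centred on the pad with its plate to the window, the trigger was squeezed fully, held for over a second and sprang back, and the robot stands clear.

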